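# Refit the dry-block heater after cleaning and hold its lid in the hinge

### The arm

A 6-joint arm with a two-finger parallel gripper is mounted at the origin on a cart in front of the work surface, level with it; the furniture and walls round the work are solid. World frame = base frame: x ahead of the robot, y to its left, z up, the work surface at z = 0. Lengths are in mm, angles in degrees, forces in N, time in s.
With the tool pointing down it reaches from about 300 to 850 mm from the base axis. Payload 4.2 kg.
Tool frame: the origin (TCP) lies midway between the tips of the shut fingers; the grasp point (between the pads) lies pinch_z behind it (pinch_z is the distance from the TCP to the grasp point, in mm); z points along the fingers, y is the line along which they close (so a half turn about z gives the same grasp; the last joint's range is limited). The gripper opens to 91 mm and grips with 3 to 60 N. Pads are 32 mm wide; open, the fingers measure 118 mm over their backs; the gripper's body (76 mm by 178 mm) begins 60 mm behind the grasp point.
Start: joints at [64.916, 18.312, 89.639, -0, 72.044, -1.146], TCP at [233.311, 525.556, 213.976] pointing down, gripper open.
Joint ranges: [-177.97, 177.97], [-48.28, 115.42], [12.27, 149.76], [-77.06, 257.06], [2.81, 150.46], [-146.56, 146.56]. Speed limits (degrees/s): [147.25, 147.25, 180, 180, 180, 180].

### API

Orientations are given as [roll, pitch, yaw] about the fixed x, y, z axes, in that order (R = Rz(yaw) Ry(pitch) Rx(roll)).
In Python, from workcell import state, grab_frame, job_done, masks_of, landmark_of, pinch_z gives the robot as it stands. The module is installed in compiled form; this text tells all that it offers.
- The arm moves only by the tool move_arm, never from a script. Its argument "plan" is a list of rows, each an object of numbers: "x", "y", "z": the shift along the tool's x, y, z in mm; "rx", "ry", "rz": the turn, a rotation vector about the tool's x, y, z in rad. A call has 1 to 10 rows; each row shifts and turns the commanded pose from where the row before left it, along the tool's axes as they then stand; what a row does not reach is not made up. A row lasts 1/10 s, in which the tool goes at most 50 mm and 8.59 degrees, less where a joint would pass 70% of its speed; a pose out of reach is approached as far as the arm can. A call is refused whole if a number of a shift passes 50 or a number of a turn 0.15, either way. A call with a gripper value outside its range is refused whole. "grip" is the opening, from 0 (shut) to 1 (fully open), set as the call begins (left out, the last holds). The fingers move at their own pace and stop on an object; "squeeze" is the grip in N (left out, the last holds). Time passes only in rows, so rows that do not move let the fingers close. It gives the time, the measured TCP pose, the force, the opening and the grip force at its end, in the units of the state.
- state(): the state, without advancing time (a new reading comes with each control period).
- grab_frame(name): name is "scene" or "top"; returns a dict with "img" (480x640x3 uint8, red, green, blue), "z_map" (480x640 float32, mm along the optical axis (not along the pixel's ray), 0 where there is no reading), "fx", "fy", "cx", "cy" (pixels), "rvec" (rotation vector, rad) and "tvec" (3), from world to camera coordinates, as OpenCV has them. Camera axes: x right, y down, z forward; pixel columns grow to the right and rows downward; lengths in mm; the calibration is good to about 2 mm. A picture is of the moment at which its call begins.
- job_done(): hands the job in; it is judged then, once.
Trained networks look in the newest picture that a camera, given by its name, has taken for a name from the list of things; names that differ only in an ending like _2 or _b are one class to them, and where a whole thing is asked for, a point or a joint stands for the part that bears it (a point fixed in the world has none). Each returns a list of dicts, best first, with "p" (0 to 1); they miss things now and then, are a little off and sometimes report something else, mostly with a low value. They report only what shows in the picture. A call takes as long as a camera call. They do not tell look-alikes from the thing itself.
- masks_of(camera, label): "pixels" (480x640 bool, what is visible of it) and "box" ([centre column, centre row, width, height] in pixels, round what is visible of it).
- landmark_of(camera, label): "point" ([column, row] in pixels: a listed point, or the origin of a listed thing).
The state is a dict: "time_s": time; "qpos": joint angles; "qvel": joint speeds; "effort": joint torques, N m; "ee_pos": TCP position; "ee_rot": TCP orientation; "force": force on the tool from outside, world axes, zero at the start; "torque": the same for the moment, N m; "gripper_width": finger opening in mm; "gripper_force": force on a finger pad.
Only numpy, scipy, OpenCV 4.12 (cv2) and the standard library are available. Lean on these libraries where they do the work, as an engineer would, in place of code of your own. Each camera call takes 0.05 s, during which the arm holds its last target. There are 200 camera calls.

### The job

The dry-block heater goes back together after cleaning: first set the aluminium tube block fully home in the heater's well and let go of it, then take the tinted lid out of the drying rack and lower it upright onto the hinge at the back of the heater, so that its two knuckles sit between the heater's knuckles with all the holes in one line. Finish still holding the lid there, upright and with no more than a light push, so that I can slide the hinge pin through; leave the pin, the green board and the sample cup alone.

Things in the scene. Friction and masses are not known exactly. Their poses are not given: they have to be found in the camera images.
- heater: white dry-block heater, fixed, 179 mm deep (own x) x 174 mm wide (y) x 85 mm high to its rim; origin: centre of its underside; own x points from its sloping control panel (front) to its hinge (back). In its top a recess 110 mm (x) x 150 mm (y), walled to the rim, with an aluminium deck at z = 50 mm; amid the deck the well, 88 mm (x) x 52 mm (y), 28 mm deep
- well (a point): centre of the floor of the heater's well, 22 mm above its underside and 22.5 mm behind (own +x) its centre; axes as the heater. The well's mouth is 28 mm above this point, the rim 63 mm above it
- hinge_axis (a point): middle of the heater's hinge axis, 89.5 mm above its underside, 8 mm behind its back wall; axes as the heater, holes run along own y. At y = -44 and +44 mm is a 24 mm gap between two fixed knuckles (14 mm outside, 8 mm bore); in each gap a V-shaped saddle, open 5 mm either way in x, catches a lid knuckle from below so that the bores are in line within 0.5 mm when it rests there
- tube_block: aluminium block with 15 round wells in its top, 84 mm (own x) x 48 mm (own y) x 50 mm high, about 0.4 kg, foot bevelled 3 mm wide, 5 mm high; origin: centre of its underside. Stands on the bench left of the rack. Fits either way round, long side along the heater's x; home, its top stands 22 mm above the deck. Grip it across its 48 mm by the top 20 mm
- lid: heater lid, 0.2 kg, 168 mm wide (own y), upright in a rack slot: tinted clear sheet, aluminium hinge rail 8 mm thick below, grip rail on top (top edge 144 mm above origin). Origin: on its knuckle hole axis, midway; z up the sheet, y along the holes. Two knuckles (14 mm outside, 8 mm bore, 20 mm long, ends bevelled 2 mm) below the rail at y = -44, +44 mm. Both faces alike: fits either way round
- lid_grip (a point): middle of the lid's grip rail (24 mm high, 10 mm thick), 132 mm above the lid's origin, 12 mm below its top edge; grip it from above across its thickness (lid's own x)
- drying_rack: fixed drying rack of wire on a white base, 138 mm (own x) x 190 mm (own y); origin: centre of its underside. Two slots along own y at x = -32 and +32 mm, each between wire loops 11 mm apart and 78 mm high; its floor is at z = 8 mm. The lid stands in one slot, the green board in the other; lifted straight up by 90 mm the lid is clear
- board: washed green plastic dissecting board, 150 x 8 x 100 mm, standing on edge in the other slot of the rack; origin: centre of its lower edge. Leave it
- hinge_pin: loose steel hinge pin, 6 mm rod 165 mm long with a bent end, lying on the bench to the right of the heater; origin: near the middle of the rod, on the bench. Leave it
- sample_cup: sample cup with yellow lid, 52 mm across, 68 mm high, standing behind the rack; origin: centre of its underside. Leave it
Things that resemble listed ones, but are neither listed nor needed, are in the scene too. Leave any red look-alike of the tube_block alone.

How it is judged (in metres and radians):
On the way:
1. the tube block sits fully home in the heater's well and has been let go (z of tube_block in the frame of well below 0.004 m and horizontal distance between tube_block and well below 0.005 m and angle between tube_block's own z axis and vertical below 0.06 rad and contact force between the fingers and tube_block below 0.1 N and linear speed of tube_block below 0.02 m/s), for 0.2 s.
At the end, for the whole second after the job is handed in: lid gripped (over 2 N), at rest, upright within 0.2 rad, its knuckle axis within 3 mm and 0.04 rad of the heater's hinge axis, pushed on the heater with under 40 N; tube block in the well within 4 mm of its floor and 5 mm of its centre, level within 0.06 rad (distance between lid and hinge_axis below 0.003 m and angle between the y axis of lid and the y axis of hinge_axis, either way round below 0.04 rad and angle between lid's own z axis and vertical below 0.2 rad and linear speed of lid below 0.02 m/s and contact force between the fingers and lid above 2 N and contact force between lid and heater below 40 N and z of tube_block in the frame of well below 0.004 m and horizontal distance between tube_block and well below 0.005 m and angle between tube_block's own z axis and vertical below 0.06 rad); the arm keeps its last pose, push and grip.
It fails at once if the hinge pin is moved by more than 30 mm (distance of hinge_pin from where it was at the start of the episode above 0.03 m).
It fails at once if the green board is moved by more than 30 mm (distance of board from where it was at the start of the episode above 0.03 m).
It fails at once if the sample cup is moved by more than 30 mm (distance of sample_cup from where it was at the start of the episode above 0.03 m).
It also fails if it takes over 70 s, if anything falls off the work surface, if the arm or the gripper's body presses on something with over 40 N, if the wrist force passes 120 N, or if a joint passes its speed limit or range.

## Working session

There is one attempt and no reset: what is moved stays moved. The work goes in short steps, Python scripts to look and compute and a tool call to move; the robot and the scene stay as the last step left them, time stands still between calls to the robot, and variables do not carry over. Pictures are saved under pics/ and viewed, at most 10 in all, crops included, and the job is handed in when it is done.

Besides the shell and the picture viewer there is one more tool, called after "Call:" as name([rows], argument=value, ...), one row to a line, values as JSON. move_arm: Moves the arm, as the interface text tells. Its arguments: {"type":"object","properties":{"plan":{"type":"array","items":{"type":"object","properties":{"x":{"type":"number"},"y":{"type":"number"},"z":{"type":"number"},"rx":{"type":"number"},"ry":{"type":"number"},"rz":{"type":"number"}}}},"grip":{"type":"number"},"squeeze":{"type":"number"}},"required":["plan"]}

```bash
mkdir -p pics
cat > h.py <<'E'
import numpy as np, cv2
from workcell import *
def cam(f):
    R=cv2.Rodrigues(np.array(f["rvec"],float))[0]; return R,np.array(f["tvec"],float).ravel()
def cloud(f):
    R,t=cam(f); v,u=np.mgrid[:480,:640]; z=f["z_map"].astype(float)
    P=np.stack([(u-f["cx"])/f["fx"]*z,(v-f["cy"])/f["fy"]*z,z],-1)
    W=(P-t)@R; W[z<=0]=np.nan; return W
def ray(f,px,zw):
    R,t=cam(f); d=R.T@np.array([(px[0]-f["cx"])/f["fx"],(px[1]-f["cy"])/f["fy"],1]); c=-R.T@t
    return c+d*(zw-c[2])/d[2]
def save(n,f): cv2.imwrite("pics/"+n+".png",f["img"][:,:,::-1])
E
python3 - <<'E'
from h import *
print(state(),pinch_z if not callable(pinch_z) else pinch_z())
for c in("scene","top"):
    f=grab_frame(c);save(c+"0",f);W=cloud(f);R,t=cam(f);print(c,-R.T@t,R[2])
    np.savez(c+"0.npz",W=W,img=f["img"])
    for l in("heater","tube_block","lid","drying_rack","board","hinge_pin","sample_cup"):
        for m in masks_of(c,l)[:3]:
            w=W[m["pixels"]];w=w[~np.isnan(w[:,0])]
            print(l,round(m["p"],2),np.round(m["box"]),np.round(np.percentile(w,[2,50,98],axis=0)).tolist() if len(w) else 0)
    for l in("well","hinge_axis","lid_grip","lid","tube_block"):
        print(l,[(round(m["p"],2),np.round(m["point"],1).tolist()) for m in landmark_of(c,l)[:3]])
E
```

```text
{'time_s': 0.0, 'qpos': array([ 6.49152602e+01,  1.83507864e+01,  8.97037384e+01, -1.69221122e-03,
        7.20435868e+01, -1.14336149e+00]), 'qvel': array([-0.02492437, -0.01578947,  0.04988637, -0.04796484, -0.0047178 ,
       -0.00800647]), 'effort': array([-1.53909859e-03, -4.12456298e+01, -2.31971580e+01,  7.25950976e-02,
        4.58568195e-02, -1.57621894e-04]), 'ee_pos': array([233.1155001, 525.0966106, 213.1469181]), 'ee_rot': array([-1.79901876e+02, -3.49158135e-04,  1.56059144e+02]), 'force': array([-0.33492007,  0.02740793,  0.5658212 ]), 'torque': array([-0.00282856, -0.01694781,  0.03830502]), 'gripper_force': 0.0, 'gripper_width': 91.07152244048173} 18.8
scene [-155.8717312  -912.28149363  824.99671274] [ 0.51333494  0.68702836 -0.51427548]
heater 0.79 [356. 316. 112. 100.] [[391.0, -267.0, 13.0], [478.0, -187.0, 56.0], [583.0, -92.0, 90.0]]
tube_block 0.96 [218. 244.  36.  34.] [[347.0, 278.0, 3.0], [387.0, 297.0, 39.0], [438.0, 341.0, 54.0]]
tube_block 0.94 [265. 207.  30.  17.] [[572.0, 381.0, 13.0], [612.0, 420.0, 48.0], [652.0, 466.0, 54.0]]
tube_block 0.84 [228. 
[... 1660 characters left out ...]
0], [513.0, 144.0, 8.0], [581.0, 240.0, 80.0]]
drying_rack 0.69 [387. 273.  75.  87.] [[401.0, -256.0, 19.0], [495.0, -175.0, 52.0], [587.0, -83.0, 93.0]]
board 0.71 [262. 254.  65.   9.] [[540.0, 82.0, 9.0], [542.0, 147.0, 104.0], [549.0, 219.0, 111.0]]
hinge_pin 0.69 [466. 294.   2.  48.] [[380.0, -398.0, -1.0], [440.0, -395.0, 5.0], [509.0, -392.0, 9.0]]
sample_cup 0.81 [202. 201.  22.  25.] [[661.0, 290.0, 9.0], [682.0, 311.0, 67.0], [707.0, 337.0, 72.0]]
well [(0.68, [385.2, 270.4])]
hinge_axis [(0.69, [383.2, 236.8])]
lid_grip [(0.71, [260.2, 273.5]), (0.33, [162.2, 273.0])]
lid [(0.57, [264.3, 282.8])]
tube_block [(0.89, [204.4, 312.2]), (0.65, [167.4, 225.8]), (0.64, [160.1, 272.4])]
```

Run:
```python
import cv2
a=cv2.imread("pics/scene0.png")[170:450,180:500];cv2.imwrite("pics/s1.png",cv2.resize(a,None,fx=2,fy=2,interpolation=2))
a=cv2.imread("pics/top0.png")[180:350,130:490];cv2.imwrite("pics/t1.png",cv2.resize(a,None,fx=2.2,fy=2.2,interpolation=2))
```

```text
(no output)
```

View pics/s1.png

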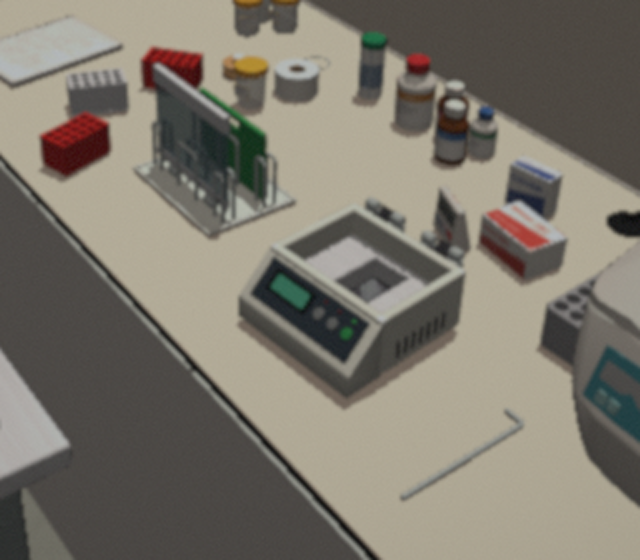

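View pics/t1.png

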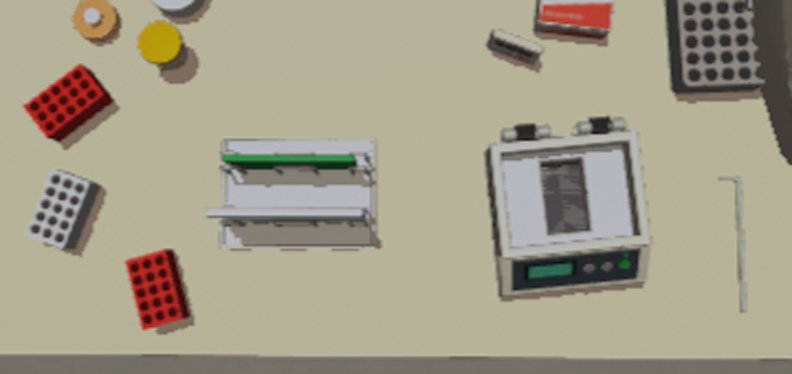

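Run:
```python
from h import *
for c in("top","scene"):
    d=np.load(c+"0.npz");W=d["W"];img=d["img"].astype(int);x,y,z=W[...,0],W[...,1],W[...,2]
    sat=img.max(-1)-img.min(-1)
    def rect(m,n):
        # drop outliers
        k=cv2.morphologyEx(m.astype(np.uint8),cv2.MORPH_OPEN,np.ones((2,2)))>0
        p=W[k][:,:2].astype(np.float32); r=cv2.minAreaRect(p); print(c,n,k.sum(),np.round(r[0],1),np.round(r[1],1),round(r[2],1),"z",np.round(np.percentile(W[k][:,2],[10,50,90]),1))
    rect((z>44)&(z<60)&(abs(x-487)<70)&(abs(y-426)<50)&(sat<60),"block")
    h=(abs(x-490)<140)&(abs(y+175)<120)
    rim=h&(z>79)&(z<91)
    rect(rim&(x<583),"rim")
    rect(h&(z>44)&(z<56)&(x>430),"deck")
    rect(h&(z>15)&(z<35)&(x>450)&(x<560)&(abs(y+175)<45),"well")
    # hinge knuckles: behind back
    k=h&(x>575)&(z>60); 
    q=W[k]; print("hinge pts",len(q),np.round(np.percentile(q,[5,50,95],axis=0),1).tolist())
    l=(abs(x-479)<15)&(y>40)&(y<250)&(z>150)&(z<170)
    q=W[l];p=np.polyfit(q[:,1],q[:,0],1);print("lid top",l.sum(),"y",np.percentile(q[:,1],[0,1,99,100]).round(1),"x mid",np.polyval(p,142).round(1),"slope deg",np.degrees(np.arctan(p[0])).round(2),"xr",np.percentile(q[:,0]-np.polyval(p,q[:,1]),[2,98]).round(1),"z",np.median(q[:,2]).round(1))
f=grab_frame("top");
for l,zz in(("well",22),("hinge_axis",89.5),("lid_grip",147),("tube_block",0)):
    for m in landmark_of("top",l)[:3]: print(l,m["p"],ray(f,m["point"],zz).round(1))
f=grab_frame("scene");
for l,zz in(("well",22),("hinge_axis",89.5),("lid",15)):
    for m in landmark_of("scene",l)[:3]: print(l,m["p"],ray(f,m["point"],zz).round(1))
```

```text
top block 440 [486.6 436.5] [61.3 88.9] 70.4 z [nan nan nan]
top rim 1118 [ 509.6 -183.9] [138.7 195.7] 6.9 z [nan nan nan]
top deck 1691 [ 507. -173.] [110.4 147.1] 6.1 z [nan nan nan]
top well 620 [ 507.4 -173.4] [89.5 45.7] 7.4 z [nan nan nan]
hinge pts 12703 [[629.1, -263.9, 659.4], [629.8, -153.2, 851.4], [630.0, -65.0, 934.7]]
lid top 352 y [ 69.4  69.6 233.3 234.4] x mid 481.0 slope deg -0.49 xr [-4.8  4.9] z 158.3
scene block 269 [509.8 461.6] [145.1  80.2] 60.8 z [nan nan nan]
scene rim 1308 [ 556.6 -170.6] [247.5 166.3] 10.5 z [nan nan nan]
scene deck 1084 [ 519.6 -177. ] [190.5 166.1] 7.1 z [nan nan nan]
scene well 250 [ 506.6 -187.1] [124.9  52.5] 50.2 z [nan nan nan]
hinge pts 2949 [[581.3, -286.4, 87.0], [628.3, -202.9, 659.4], [629.8, -78.1, 691.5]]
lid top 248 y [ 63.   65.2 229.3 233.2] x mid 476.5 slope deg -0.56 xr [-4.4  6.6] z 158.2
well 0.86 [ 514.3 -175.2   22. ]
hinge_axis 0.56 [ 579.7 -162.9   89.5]
lid_grip 0.7 [482.2 147.9 147. ]
tube_block 0.96 [622.4 427.8   0. ]
tube_block 0.91 [491.  422.8   0. ]
tube_block 0.65 [388.5 315.    0. ]
well 0.85 [ 504.1 -165.1   22. ]
well 0.36 [ 469.4 -188.4   22. ]
hinge_axis 0.68 [ 583.3 -165.1   89.5]
lid 0.63 [488.1 165.6  15. ]
```

```bash
cat >> h.py <<'E'
from scipy.optimize import minimize
def fit(f,W,zp,zthr,x0,region,inside,zmax=200,extra=None,s=1.5):
    """fit (x,y,yaw deg): inside(u,v)->signed dist (>0 in), nan=ignore, against label z>zthr, on plane zp"""
    R,t=cam(f);c=-R.T@t;v,u=np.mgrid[:480,:640]
    D=np.stack([(u-f["cx"])/f["fx"],(v-f["cy"])/f["fy"],np.ones(u.shape)],-1)@R
    Q=c+D*((zp-c[2])/D[...,2])[...,None]
    k=(np.hypot(Q[...,0]-x0[0],Q[...,1]-x0[1])<region)&np.isfinite(W[...,2])
    q=Q[k][:,:2];z=W[k][:,2];L=((z>zthr)&(z<zmax)).astype(float)
    if extra is not None: L*=extra[k]
    def cost(p):
        a=np.radians(p[2]);d=q-p[:2];U=d@[np.cos(a),np.sin(a)];V=d@[-np.sin(a),np.cos(a)]
        sd=inside(U,V);pr=1/(1+np.exp(-np.clip(sd/s,-30,30)));e=(pr-L)**2;return np.nansum(np.where(np.isnan(sd),0,e))
    b=None
    for dx in(-4,0,4):
        for dy in(-4,0,4):
            r=minimize(cost,np.array(x0)+[dx,dy,0],method="Nelder-Mead",options=dict(initial_simplex=np.array(x0)+[dx,dy,0]+np.array([[0,0,0],[4,0,0],[0,4,0],[0,0,4]]),xatol=.02,fatol=1e-3))
            if b is None or r.fun<b.fun:b=r
    return b.x.round(2),round(b.fun,1)
box=lambda U,V,x1,x2,y1,y2:np.minimum(np.minimum(U-x1,x2-U),np.minimum(V-y1,y2-V))
def m_heater(U,V):
    s=np.minimum(box(U,V,-200,89.5,-87,87),-box(U,V,-32.5,77.5,-75,75)); s[(U<-37)|(U>91)]=np.nan; return s
m_block=lambda U,V:box(U,V,-42,42,-24,24)
m_lid=lambda U,V:box(U,V,-5,5,-84,84)
E
python3 - <<'E'
from h import *
for c in("top","scene"):
    f=grab_frame(c);W=cloud(f);im=f["img"].astype(int);g=((im.max(-1)-im.min(-1))<70)*1.
    print(c,f["fx"])
    h,e=fit(f,W,85,72,[485,-176,6.5],120,m_heater);print("heater",h,e)
    a=np.radians(h[2]);ux=np.array([np.cos(a),np.sin(a)]);print(" well",h[:2]+22.5*ux," hinge",h[:2]+97.5*ux)
    print("block",fit(f,W,50,40,[487,428,-20],62,m_block,extra=g))
    print("lid",fit(f,W,159,140,[480,148,0],110,m_lid))
    x,y,z=np.moveaxis(W,-1,0)
    for s in(-44,44):
        p=h[:2]+97.5*ux+s*np.array([-ux[1],ux[0]])
        k=(np.hypot(x-p[0],y-p[1])<30)&((x-h[0])*ux[0]+(y-h[1])*ux[1]>92)&(z>85)&(z<110);w=W[k];print(" kn",s,p,len(w),np.round([np.min(w,0),np.median(w,0),np.max(w,0)],1).tolist() if len(w) else 0)
E
```

```text
top 448.36691778498283
heater [ 486.2  -171.56    6.36] 104.4
 well [ 508.56152368 -169.06755971]  hinge [ 583.09993595 -160.75942539]
block (array([488.21, 428.77, -19.16]), np.float64(173.4))
lid (array([480.82, 151.05,   0.52]), np.float64(40.6))
 kn -44 [ 587.97404142 -204.48862726] 82 [[581.2, -232.9, 85.4], [589.6, -203.0, 93.5], [598.4, -178.1, 100.7]]
 kn 44 [ 578.22583049 -117.03022352] 81 [[570.5, -145.8, 85.2], [580.7, -120.8, 92.5], [589.6, -91.4, 99.2]]
scene 558.3273317598128
heater [ 481.76 -180.09    6.65] 406.0
 well [ 504.10862193 -177.48441027]  hinge [ 578.60402836 -168.79911118]
block (array([481.98, 418.39, -17.08]), np.float64(84.8))
lid (array([470.37, 133.56,  -2.68]), np.float64(199.0))
 kn -44 [ 583.69940383 -212.50308295] 123 [[576.3, -237.5, 85.3], [585.0, -206.8, 90.8], [596.6, -183.7, 100.5]]
 kn 44 [ 573.5086529  -125.09513941] 117 [[565.8, -149.8, 85.1], [574.8, -117.2, 91.0], [590.5, -96.4, 99.3]]
```

```bash
cat >> h.py <<'E'
def go(x,y,z,yaw):
    s=state();p=np.array(s["ee_pos"]);R,P,Y=s["ee_rot"];a=np.radians(Y)
    dy=(yaw-Y+180)%360-180;d=np.array([x,y,z])-p
    f=lambda a:np.round([d[0]*np.cos(a)+d[1]*np.sin(a),d[0]*np.sin(a)-d[1]*np.cos(a),-d[2]],1)
    print("at",p.round(1),np.round(s["ee_rot"],2),"rz total",round(-np.radians(dy),3),"shift before turn",f(a),"after turn",f(a+np.radians(dy)))
E
python3 - <<'E'
from h import *
f=grab_frame("top");W=cloud(f)
im=f["img"].astype(int);g=(im.max(-1)-im.min(-1))<70
L=((W[...,2]>38)&(W[...,2]<60)&g).astype(np.uint8);L=cv2.morphologyEx(L,cv2.MORPH_CLOSE,np.ones((5,5)))
W2=W.copy();W2[...,2]=np.where(np.isfinite(W[...,2]),0,0)+L*50.
b,e=fit(f,W2,50,40,[487,428,-20],62,m_block,s=1);print(b,e)
go(b[0],b[1],120,b[2]+180)
E
```

```text
[488.18 428.71 -19.57] 33.4
at [233.3 525.5 214. ] [180.    -0.   156.06] rz total -0.076 shift before turn [-272.2   14.9   94. ] after turn [-272.6   -5.9   94. ]
```

Call:
move_arm([
  {"rz":-0.076},
  {"x":-30,"y":-0.6,"z":10},
  {"x":-30,"y":-0.6,"z":10},
  {"x":-30,"y":-0.6,"z":10},
  {"x":-30,"y":-0.6,"z":10},
  {"x":-30,"y":-0.6,"z":10},
  {"x":-30,"y":-0.6,"z":10},
  {"x":-30,"y":-0.6,"z":10},
  {"x":-30,"y":-0.6,"z":10},
  {"x":-30,"y":-0.6,"z":10},
], grip=1)

```text
schema error: expected keys x, y, z, rx, ry, rz
```

```bash
python3 -c "
from h import *
go(488.2,428.7,32,160.43)"
```

```text
at [233.3 525.5 214. ] [180.    -0.   156.06] rz total -0.076 shift before turn [-272.3   14.9  182. ] after turn [-272.6   -5.9  182. ]
```

All six keys are needed per row.

Call:
move_arm([
  {"x":0,"y":0,"z":0,"rx":0,"ry":0,"rz":-0.076},
  {"x":-30,"y":-0.6,"z":10,"rx":0,"ry":0,"rz":0},
  {"x":-30,"y":-0.6,"z":10,"rx":0,"ry":0,"rz":0},
  {"x":-30,"y":-0.6,"z":10,"rx":0,"ry":0,"rz":0},
  {"x":-30,"y":-0.6,"z":10,"rx":0,"ry":0,"rz":0},
  {"x":-30,"y":-0.6,"z":10,"rx":0,"ry":0,"rz":0},
  {"x":-30,"y":-0.6,"z":10,"rx":0,"ry":0,"rz":0},
  {"x":-30,"y":-0.6,"z":10,"rx":0,"ry":0,"rz":0},
  {"x":-30,"y":-0.6,"z":10,"rx":0,"ry":0,"rz":0},
  {"x":-30,"y":-0.6,"z":10,"rx":0,"ry":0,"rz":0},
], grip=1)

```text
time_s: 2.9
ee_pos: [487.1, 429.5, 123.5]
ee_rot: [180.0, 0.0, 160.4]
force: [-0.2, 0.6, 0.3]
gripper_width: 91.1
gripper_force: 0.0
```

```bash
python3 -c "
from h import *
go(488.2,428.7,32,160.43)"
```

```text
at [487.1 429.5 123.5] [179.99   0.   160.41] rz total -0.0 shift before turn [-1.3 -0.4 91.5] after turn [-1.3 -0.4 91.5]
```

Call:
move_arm([
  {"x":-1.3,"y":-0.4,"z":25,"rx":0,"ry":0,"rz":0},
  {"x":0,"y":0,"z":25,"rx":0,"ry":0,"rz":0},
  {"x":0,"y":0,"z":22,"rx":0,"ry":0,"rz":0},
  {"x":0,"y":0,"z":14,"rx":0,"ry":0,"rz":0},
  {"x":0,"y":0,"z":5.5,"rx":0,"ry":0,"rz":0},
  {"x":0,"y":0,"z":0,"rx":0,"ry":0,"rz":0},
])

```text
time_s: 3.5
ee_pos: [486.8, 429.2, 32.1]
ee_rot: [-180.0, -0.0, 160.4]
force: [-0.2, 0.6, 0.3]
gripper_width: 91.4
gripper_force: 0.0
```

Call:
move_arm([
  {"x":0,"y":0,"z":0,"rx":0,"ry":0,"rz":0},
  {"x":0,"y":0,"z":0,"rx":0,"ry":0,"rz":0},
  {"x":0,"y":0,"z":0,"rx":0,"ry":0,"rz":0},
  {"x":0,"y":0,"z":0,"rx":0,"ry":0,"rz":0},
  {"x":0,"y":0,"z":0,"rx":0,"ry":0,"rz":0},
  {"x":0,"y":0,"z":0,"rx":0,"ry":0,"rz":0},
  {"x":0,"y":0,"z":0,"rx":0,"ry":0,"rz":0},
], grip=0, squeeze=40)

```text
time_s: 4.2
ee_pos: [486.8, 428.8, 32.7]
ee_rot: [-180.0, -0.0, 160.4]
force: [-0.8, -1.8, 1.9]
gripper_width: 47.7
gripper_force: 40.0
```

Call:
move_arm([
  {"x":0,"y":0,"z":-5,"rx":0,"ry":0,"rz":0},
  {"x":0,"y":0,"z":-20,"rx":0,"ry":0,"rz":0},
  {"x":0,"y":0,"z":-30,"rx":0,"ry":0,"rz":0},
  {"x":0,"y":0,"z":-30,"rx":0,"ry":0,"rz":0},
  {"x":0,"y":0,"z":-30,"rx":0,"ry":0,"rz":0},
  {"x":0,"y":0,"z":-30,"rx":0,"ry":0,"rz":0},
  {"x":0,"y":0,"z":-25,"rx":0,"ry":0,"rz":0},
  {"x":0,"y":0,"z":0,"rx":0,"ry":0,"rz":0},
])

```text
time_s: 5.0
ee_pos: [488.4, 430.5, 206.0]
ee_rot: [179.6, 0.2, 160.4]
force: [0.5, 0.4, -4.4]
gripper_width: 47.3
gripper_force: 40.0
```

```bash
python3 -c "
from h import *
go(508.5,-169.1,200,186.4)
f=grab_frame('scene');a=f['img'][100:340,100:420];cv2.imwrite('pics/g1.png',cv2.resize(a[:,:,::-1],None,fx=2,fy=2))"
```

```text
at [488.4 430.5 206. ] [179.61   0.21 160.41] rz total -0.454 shift before turn [-219.9 -558.2    6. ] after turn [  46.9 -598.1    6. ]
```

View pics/g1.png

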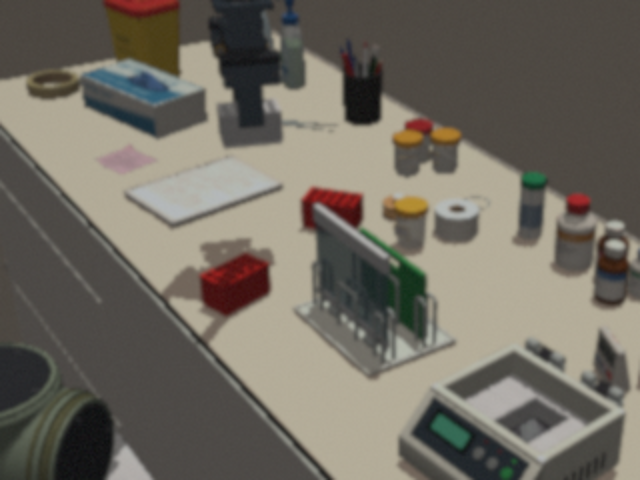

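Call:
move_arm([
  {"x":0,"y":0,"z":-10,"rx":0,"ry":0,"rz":-0.11},
  {"x":0,"y":0,"z":-10,"rx":0,"ry":0,"rz":-0.11},
  {"x":0,"y":0,"z":-5,"rx":0,"ry":0,"rz":-0.11},
  {"x":0,"y":0,"z":0,"rx":0,"ry":0,"rz":-0.124},
  {"x":2,"y":-20,"z":0,"rx":0,"ry":0,"rz":0},
  {"x":2,"y":-30,"z":0,"rx":0,"ry":0,"rz":0},
  {"x":3,"y":-40,"z":0,"rx":0,"ry":0,"rz":0},
  {"x":3,"y":-40,"z":0,"rx":0,"ry":0,"rz":0},
  {"x":3,"y":-40,"z":0,"rx":0,"ry":0,"rz":0},
  {"x":3,"y":-40,"z":0,"rx":0,"ry":0,"rz":0},
])

```text
time_s: 6.05
ee_pos: [493.1, 216.7, 224.6]
ee_rot: [-179.9, -0.3, -173.5]
force: [1.6, 0.6, -5.3]
gripper_width: 48.0
gripper_force: 40.0
```

Call:
move_arm([
  {"x":3,"y":-40,"z":0,"rx":0,"ry":0,"rz":0},
  {"x":3,"y":-40,"z":0,"rx":0,"ry":0,"rz":0},
  {"x":3,"y":-40,"z":0,"rx":0,"ry":0,"rz":0},
  {"x":3,"y":-40,"z":0,"rx":0,"ry":0,"rz":0},
  {"x":3,"y":-40,"z":0,"rx":0,"ry":0,"rz":0},
  {"x":3,"y":-40,"z":0,"rx":0,"ry":0,"rz":0},
  {"x":3,"y":-40,"z":0,"rx":0,"ry":0,"rz":0},
  {"x":3,"y":-40,"z":0,"rx":0,"ry":0,"rz":0},
  {"x":3,"y":-20,"z":0,"rx":0,"ry":0,"rz":0},
  {"x":0,"y":0,"z":0,"rx":0,"ry":0,"rz":0},
])

```text
time_s: 7.05
ee_pos: [504.4, -124.6, 224.7]
ee_rot: [180.0, -0.3, -173.8]
force: [0.0, 0.7, -5.1]
gripper_width: 48.1
gripper_force: 40.0
```

Run:
```python
from h import *
go(508.5,-169.1,130,186.4)
f=grab_frame("top");W=cloud(f);save("t2",f)
a=f['img'][150:400,280:520];cv2.imwrite('pics/t2.png',cv2.resize(a[:,:,::-1],None,fx=2.4,fy=2.4))
for m in masks_of("top","tube_block")[:4]:
    w=W[m["pixels"]];w=w[~np.isnan(w[:,0])];print(round(m["p"],2),m["box"],np.round(np.percentile(w,[2,50,98],axis=0)).tolist())
```

```text
at [ 504.4 -124.6  224.7] [ 179.96   -0.26 -173.79] rz total -0.003 shift before turn [  0.8 -44.7  94.7] after turn [  0.9 -44.7  94.7]
0.72 [203.0, 311.0, 28.6, 29.7] [[354.0, 281.0, -2.0], [395.0, 312.0, 46.0], [436.0, 346.0, 54.0]]
0.7 [161.8, 227.0, 33.6, 31.2] [[578.0, 387.0, 16.0], [615.0, 426.0, 47.0], [654.0, 468.0, 54.0]]
```

View pics/t2.png

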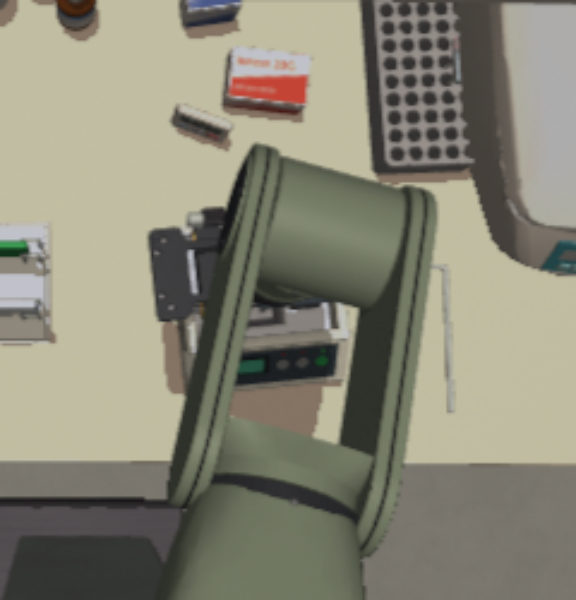

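Call:
move_arm([
  {"x":1,"y":-15,"z":0,"rx":0,"ry":0,"rz":0},
  {"x":1,"y":-20,"z":10,"rx":0,"ry":0,"rz":-0.003},
  {"x":0,"y":-9.8,"z":20,"rx":0,"ry":0,"rz":0},
  {"x":0,"y":0,"z":30,"rx":0,"ry":0,"rz":0},
  {"x":0,"y":0,"z":30,"rx":0,"ry":0,"rz":0},
  {"x":0,"y":0,"z":25,"rx":0,"ry":0,"rz":0},
  {"x":0,"y":0,"z":15,"rx":0,"ry":0,"rz":0},
  {"x":0,"y":0,"z":0,"rx":0,"ry":0,"rz":0},
])

```text
time_s: 7.95
ee_pos: [507.1, -165.8, 94.8]
ee_rot: [179.8, -0.3, -173.3]
force: [-0.4, -0.5, -4.4]
gripper_width: 47.8
gripper_force: 40.0
```

Run:
```python
from h import *
go(507.2,-169.2,54,186.4)
f=grab_frame("scene");a=f['img'][230:390,270:450];cv2.imwrite('pics/s3.png',cv2.resize(a[:,:,::-1],None,fx=3.6,fy=3.6,interpolation=2))
```

```text
at [ 507.1 -165.8   94.8] [ 179.85   -0.32 -173.32] rz total 0.005 shift before turn [ 0.3 -3.4 40.8] after turn [ 0.2 -3.4 40.8]
```

View pics/s3.png

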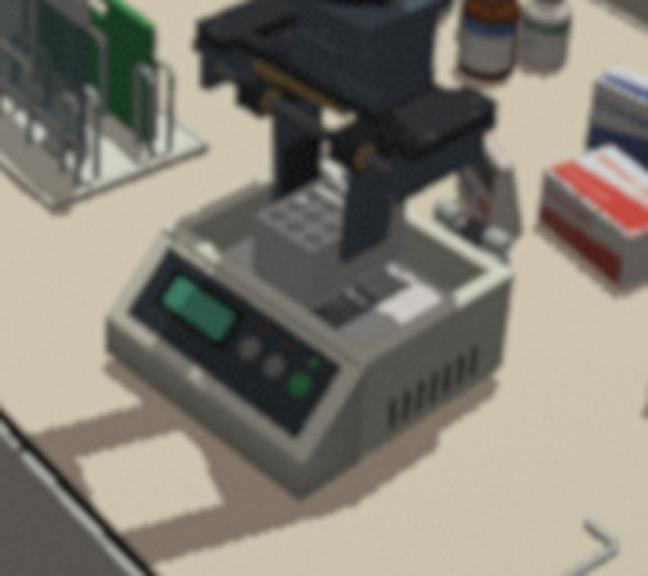

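Call:
move_arm([
  {"x":0.2,"y":-3.4,"z":0,"rx":0,"ry":0,"rz":0.005},
  {"x":0,"y":0,"z":6,"rx":0,"ry":0,"rz":0},
  {"x":0,"y":0,"z":6,"rx":0,"ry":0,"rz":0},
  {"x":0,"y":0,"z":3,"rx":0,"ry":0,"rz":0},
  {"x":0,"y":0,"z":3,"rx":0,"ry":0,"rz":0},
  {"x":0,"y":0,"z":0,"rx":0,"ry":0,"rz":0},
])

```text
time_s: 8.6
ee_pos: [508.8, -170.2, 79.0]
ee_rot: [180.0, -0.0, -173.7]
force: [-0.4, 0.4, -5.0]
gripper_width: 47.3
gripper_force: 40.0
```

Run:
```python
from h import *
go(507.2,-169.2,54,186.4);print(state()["force"],state()["torque"])
```

```text
at [ 508.8 -170.2   79. ] [ 1.7997e+02 -5.0000e-02 -1.7369e+02] rz total -0.001 shift before turn [ 1.4  1.2 25. ] after turn [ 1.4  1.2 25. ]
[-0.41359197  0.39827017 -5.02203062] [ 0.09506632  0.03224054 -0.02933648]
```

Call:
move_arm([
  {"x":0.5,"y":0.3,"z":3,"rx":0,"ry":0,"rz":0},
  {"x":0,"y":0,"z":3,"rx":0,"ry":0,"rz":0},
  {"x":0,"y":0,"z":3,"rx":0,"ry":0,"rz":0},
  {"x":0,"y":0,"z":0,"rx":0,"ry":0,"rz":0},
])

```text
time_s: 9.0
ee_pos: [508.8, -170.5, 70.1]
ee_rot: [-180.0, 0.0, -173.7]
force: [0.5, -2.1, -6.0]
gripper_width: 47.6
gripper_force: 40.0
```

Run:
```python
from h import *
go(507.2,-169.2,54,186.4);print(state()["force"],state()["torque"])
```

```text
at [ 508.8 -170.5   70.1] [-1.7997e+02  2.0000e-02 -1.7369e+02] rz total -0.002 shift before turn [ 1.4  1.4 16.1] after turn [ 1.4  1.4 16.1]
[ 0.45985066 -2.09857103 -6.03875741] [-0.48368861 -0.14528214 -0.09618297]
```

Call:
move_arm([
  {"x":0,"y":-0.7,"z":3,"rx":0,"ry":0,"rz":0},
  {"x":0,"y":0,"z":3,"rx":0,"ry":0,"rz":0},
  {"x":0,"y":0,"z":3,"rx":0,"ry":0,"rz":0},
  {"x":0,"y":0,"z":3,"rx":0,"ry":0,"rz":0},
  {"x":0,"y":0,"z":1.5,"rx":0,"ry":0,"rz":0},
  {"x":0,"y":0,"z":1.5,"rx":0,"ry":0,"rz":0},
  {"x":0,"y":0,"z":0,"rx":0,"ry":0,"rz":0},
])

```text
time_s: 9.7
ee_pos: [508.5, -170.7, 55.2]
ee_rot: [180.0, -0.0, -173.7]
force: [-0.1, -0.4, -4.6]
gripper_width: 48.0
gripper_force: 40.0
```

Call:
move_arm([
  {"x":0,"y":0,"z":0.6,"rx":0,"ry":0,"rz":0},
  {"x":0,"y":0,"z":0.6,"rx":0,"ry":0,"rz":0},
  {"x":0,"y":0,"z":0,"rx":0,"ry":0,"rz":0},
])

```text
time_s: 10.0
ee_pos: [508.7, -170.8, 54.6]
ee_rot: [-180.0, 0.0, -173.7]
force: [0.4, 1.1, -0.9]
gripper_width: 47.9
gripper_force: 40.0
```

Call:
move_arm([
  {"x":0,"y":0,"z":0,"rx":0,"ry":0,"rz":0},
  {"x":0,"y":0,"z":0,"rx":0,"ry":0,"rz":0},
  {"x":0,"y":0,"z":0,"rx":0,"ry":0,"rz":0},
  {"x":0,"y":0,"z":0,"rx":0,"ry":0,"rz":0},
  {"x":0,"y":0,"z":0,"rx":0,"ry":0,"rz":0},
], grip=0.85)

```text
time_s: 10.5
ee_pos: [508.7, -170.9, 54.3]
ee_rot: [-180.0, 0.0, -173.7]
force: [0.5, 1.2, -0.2]
gripper_width: 77.5
gripper_force: 0.0
```

Call:
move_arm([
  {"x":0,"y":0,"z":-10,"rx":0,"ry":0,"rz":0},
  {"x":0,"y":0,"z":-25,"rx":0,"ry":0,"rz":0},
  {"x":0,"y":0,"z":-35,"rx":0,"ry":0,"rz":0},
  {"x":0,"y":0,"z":-40,"rx":0,"ry":0,"rz":0},
  {"x":0,"y":0,"z":-40,"rx":0,"ry":0,"rz":0},
  {"x":0,"y":0,"z":-30,"rx":0,"ry":0,"rz":0},
  {"x":0,"y":0,"z":0,"rx":0,"ry":0,"rz":0},
])

```text
time_s: 11.2
ee_pos: [511.1, -171.7, 239.9]
ee_rot: [-179.7, 0.6, -173.7]
force: [0.5, -0.2, 0.5]
gripper_width: 77.0
gripper_force: 0.0
```

Run:
```python
from h import *
go(480.8,151,240,90.5);print(state()["qpos"].round(1))
f=grab_frame("scene");W=cloud(f);a=f['img'][230:390,270:450];cv2.imwrite('pics/s4.png',cv2.resize(a[:,:,::-1],None,fx=3.6,fy=3.6,interpolation=2))
x,y,z=np.moveaxis(W,-1,0);k=(np.hypot(x-508,y+169)<22)&(z>20)&(z<100);print(np.percentile(z[k],[5,25,50,75,95]))
```

```text
at [ 511.1 -171.7  239.9] [-179.73    0.57 -173.68] rz total 1.672 shift before turn [-5.40e+00  3.24e+02 -1.00e-01] after turn [ 3.229e+02 -2.740e+01 -1.000e-01]
[ -19.8   13.8   92.2    0.    73.3 -116.1]
[65.98921114 69.77957249 71.71507625 72.89060071 74.3544067 ]
```

View pics/s4.png

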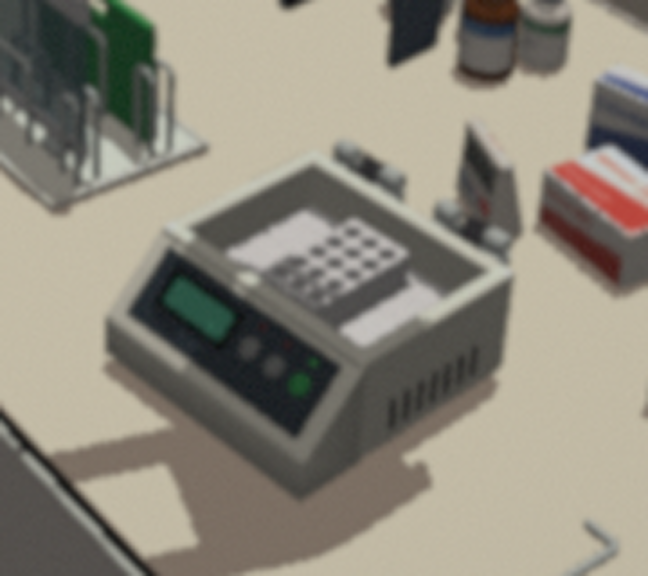

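Call:
move_arm([
  {"x":0,"y":0,"z":0,"rx":0,"ry":0,"rz":0.139},
  {"x":0,"y":0,"z":0,"rx":0,"ry":0,"rz":0.139},
  {"x":0,"y":0,"z":0,"rx":0,"ry":0,"rz":0.139},
  {"x":0,"y":0,"z":0,"rx":0,"ry":0,"rz":0.139},
  {"x":0,"y":0,"z":0,"rx":0,"ry":0,"rz":0.139},
  {"x":0,"y":0,"z":0,"rx":0,"ry":0,"rz":0.139},
  {"x":0,"y":0,"z":0,"rx":0,"ry":0,"rz":0.139},
  {"x":0,"y":0,"z":0,"rx":0,"ry":0,"rz":0.139},
  {"x":0,"y":0,"z":0,"rx":0,"ry":0,"rz":0.139},
  {"x":0,"y":0,"z":0,"rx":0,"ry":0,"rz":0.139},
])

```text
time_s: 12.25
ee_pos: [507.6, -170.4, 232.6]
ee_rot: [-179.8, -0.1, 106.3]
force: [-0.2, -0.8, -0.0]
gripper_width: 77.4
gripper_force: 0.0
```

Call:
move_arm([
  {"x":0,"y":0,"z":0,"rx":0,"ry":0,"rz":0.139},
  {"x":0,"y":0,"z":0,"rx":0,"ry":0,"rz":0.139},
  {"x":40,"y":-3.4,"z":0,"rx":0,"ry":0,"rz":0},
  {"x":40,"y":-3.4,"z":0,"rx":0,"ry":0,"rz":0},
  {"x":40,"y":-3.4,"z":0,"rx":0,"ry":0,"rz":0},
  {"x":40,"y":-3.4,"z":0,"rx":0,"ry":0,"rz":0},
  {"x":40,"y":-3.4,"z":0,"rx":0,"ry":0,"rz":0},
  {"x":40,"y":-3.4,"z":0,"rx":0,"ry":0,"rz":0},
  {"x":40,"y":-3.4,"z":0,"rx":0,"ry":0,"rz":0},
  {"x":35,"y":-3.4,"z":0,"rx":0,"ry":0,"rz":0},
])

```text
time_s: 13.25
ee_pos: [475.9, 145.4, 232.9]
ee_rot: [-179.8, 0.0, 90.8]
force: [0.4, -0.1, -0.1]
gripper_width: 77.4
gripper_force: 0.0
```

Run:
```python
from h import *
go(481.5,150.5,190,90.5)
f=grab_frame("top");W=cloud(f);save("t5",f)
x,y,z=np.moveaxis(W,-1,0)
h,e=fit(f,W,85,72,[486,-172,6.4],120,m_heater);print("heater",h,e)
k=(np.hypot(x-508,y+169)<60)&(z>62)&(z<80)&(np.abs(x-508)<50)&(abs(y+170)<34)
L=cv2.morphologyEx(k.astype(np.uint8),cv2.MORPH_CLOSE,np.ones((5,5)));W2=W.copy();W2[...,2]=L*72.
print("block",fit(f,W2,72,60,[508,-169,6.4],55,m_block,s=1))
print("lid",fit(f,W,159,140,[480,150,0],110,m_lid))
```

```text
at [475.9 145.4 232.9] [-1.7984e+02  3.0000e-02  9.0780e+01] rz total 0.005 shift before turn [ 5.   5.6 42.9] after turn [ 5.   5.6 42.9]
heater [ 486.19 -171.49    6.36] 280.7
block (array([ 510.39, -167.61,    6.08]), np.float64(20.3))
lid (array([ 4.8166e+02,  1.4247e+02, -1.9000e-01]), np.float64(166.9))
```

Call:
move_arm([
  {"x":5,"y":5.6,"z":0,"rx":0,"ry":0,"rz":0.005},
  {"x":0,"y":0,"z":25,"rx":0,"ry":0,"rz":0},
  {"x":0,"y":0,"z":30,"rx":0,"ry":0,"rz":0},
  {"x":0,"y":0,"z":25,"rx":0,"ry":0,"rz":0},
  {"x":0,"y":0,"z":15,"rx":0,"ry":0,"rz":0},
  {"x":0,"y":0,"z":7,"rx":0,"ry":0,"rz":0},
  {"x":0,"y":0,"z":0,"rx":0,"ry":0,"rz":0},
])

```text
time_s: 14.0
ee_pos: [482.4, 147.9, 131.1]
ee_rot: [-179.9, 0.1, 90.4]
force: [-0.3, 0.9, 1.3]
gripper_width: 77.6
gripper_force: 0.0
```

Run:
```python
from h import *
go(481,150.5,130,90.5)
```

```text
at [482.4 147.9 131.1] [-1.7985e+02  5.0000e-02  9.0390e+01] rz total -0.002 shift before turn [ 2.6 -1.4  1.1] after turn [ 2.6 -1.4  1.1]
```

Call:
move_arm([
  {"x":0,"y":0,"z":0,"rx":0,"ry":0,"rz":0},
  {"x":0,"y":0,"z":0,"rx":0,"ry":0,"rz":0},
  {"x":0,"y":0,"z":0,"rx":0,"ry":0,"rz":0},
  {"x":0,"y":0,"z":0,"rx":0,"ry":0,"rz":0},
  {"x":0,"y":0,"z":0,"rx":0,"ry":0,"rz":0},
  {"x":0,"y":0,"z":0,"rx":0,"ry":0,"rz":0},
  {"x":0,"y":0,"z":0,"rx":0,"ry":0,"rz":0},
  {"x":0,"y":0,"z":0,"rx":0,"ry":0,"rz":0},
], grip=0, squeeze=35)

```text
time_s: 14.8
ee_pos: [482.9, 148.9, 132.3]
ee_rot: [180.0, -0.0, 90.5]
force: [-0.0, 0.3, -0.0]
gripper_width: 16.2
gripper_force: 0.0
```

Call:
move_arm([
  {"x":0,"y":0,"z":-4,"rx":0,"ry":0,"rz":0},
  {"x":0,"y":0,"z":-8,"rx":0,"ry":0,"rz":0},
  {"x":0,"y":0,"z":-15,"rx":0,"ry":0,"rz":0},
  {"x":0,"y":0,"z":-20,"rx":0,"ry":0,"rz":0},
  {"x":0,"y":0,"z":-25,"rx":0,"ry":0,"rz":0},
  {"x":0,"y":0,"z":-25,"rx":0,"ry":0,"rz":0},
  {"x":0,"y":0,"z":-25,"rx":0,"ry":0,"rz":0},
  {"x":0,"y":0,"z":-15,"rx":0,"ry":0,"rz":0},
  {"x":0,"y":0,"z":0,"rx":0,"ry":0,"rz":0},
])

```text
time_s: 15.7
ee_pos: [484.1, 149.2, 272.0]
ee_rot: [179.7, -0.1, 90.5]
force: [-0.5, 0.4, -2.1]
gripper_width: 9.6
gripper_force: 35.0
```

Run:
```python
from h import *
go(584,-162-2.5,266,96.4); print(state()["force"],state()["torque"])
```

```text
at [484.1 149.2 272. ] [ 1.7968e+02 -9.0000e-02  9.0460e+01] rz total -0.104 shift before turn [-314.5   97.4    6. ] after turn [-322.9   64.3    6. ]
[-0.4792483   0.43016531 -2.13240757] [-0.02842237  0.01160533 -0.00865498]
```

Call:
move_arm([
  {"x":0,"y":0,"z":0,"rx":0,"ry":0,"rz":-0.05},
  {"x":-10,"y":2,"z":0,"rx":0,"ry":0,"rz":-0.054},
  {"x":-20,"y":4,"z":0,"rx":0,"ry":0,"rz":0},
  {"x":-30,"y":6,"z":0,"rx":0,"ry":0,"rz":0},
  {"x":-40,"y":8,"z":0,"rx":0,"ry":0,"rz":0},
  {"x":-40,"y":8,"z":0,"rx":0,"ry":0,"rz":0},
  {"x":-40,"y":8,"z":0,"rx":0,"ry":0,"rz":0},
  {"x":-40,"y":8,"z":0,"rx":0,"ry":0,"rz":0},
  {"x":-40,"y":8,"z":0,"rx":0,"ry":0,"rz":0},
  {"x":-30,"y":8,"z":0,"rx":0,"ry":0,"rz":0},
])

```text
time_s: 16.7
ee_pos: [574.1, -135.1, 267.9]
ee_rot: [-179.9, -0.0, 96.3]
force: [0.3, 0.6, -2.1]
gripper_width: 10.0
gripper_force: 35.0
```

Call:
move_arm([
  {"x":-20,"y":4,"z":0,"rx":0,"ry":0,"rz":0},
  {"x":-10,"y":2,"z":0,"rx":0,"ry":0,"rz":0},
  {"x":-2,"y":0,"z":0,"rx":0,"ry":0,"rz":0},
  {"x":0,"y":0,"z":0,"rx":0,"ry":0,"rz":0},
  {"x":0,"y":0,"z":0,"rx":0,"ry":0,"rz":0},
])

```text
time_s: 17.2
ee_pos: [583.6, -162.5, 269.4]
ee_rot: [-180.0, -0.0, 96.5]
force: [-0.2, 0.0, -1.7]
gripper_width: 9.9
gripper_force: 35.0
```

Run:
```python
from h import *
go(584,-163.5,230,96.4); print(state()["force"],state()["torque"])
f=grab_frame("scene");W=cloud(f)
a=f['img'][190:350,290:470];cv2.imwrite('pics/s6.png',cv2.resize(a[:,:,::-1],None,fx=3.6,fy=3.6,interpolation=2))
for m in landmark_of("scene","lid")[:2]+landmark_of("scene","hinge_axis")[:2]: print(m)
```

```text
at [ 583.6 -162.5  269.4] [-1.800e+02 -4.000e-02  9.649e+01] rz total 0.002 shift before turn [-1.   0.3 39.4] after turn [-1.   0.3 39.4]
[-0.22022741  0.01530358 -1.68635571] [-0.0558483   0.02775694  0.01659165]
{'point': [384.7, 259.4], 'p': 0.8}
{'point': [385.5, 286.2], 'p': 0.9}
```

View pics/s6.png

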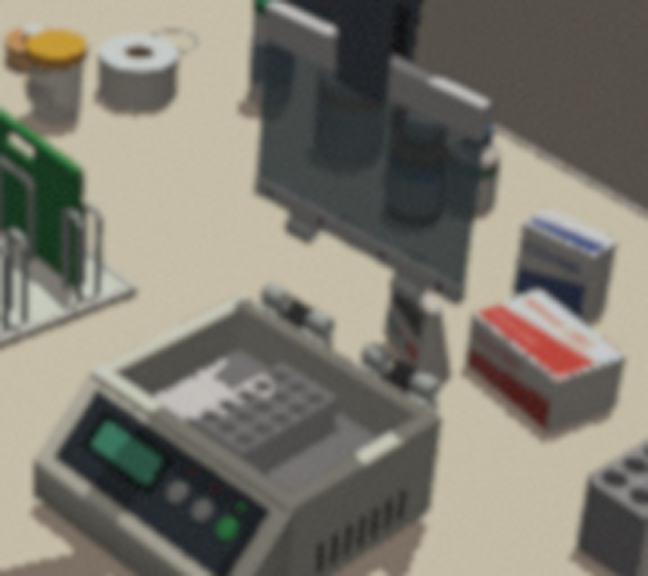

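Call:
move_arm([
  {"x":0,"y":0,"z":5,"rx":0,"ry":0,"rz":0},
  {"x":0,"y":0,"z":10,"rx":0,"ry":0,"rz":0},
  {"x":0,"y":0,"z":10,"rx":0,"ry":0,"rz":0},
  {"x":0,"y":0,"z":10,"rx":0,"ry":0,"rz":0},
  {"x":0,"y":0,"z":5,"rx":0,"ry":0,"rz":0},
  {"x":0,"y":0,"z":0,"rx":0,"ry":0,"rz":0},
  {"x":0,"y":0,"z":0,"rx":0,"ry":0,"rz":0},
])

```text
time_s: 18.05
ee_pos: [584.0, -164.0, 229.2]
ee_rot: [180.0, -0.0, 96.4]
force: [-0.4, -0.1, -1.8]
gripper_width: 9.9
gripper_force: 35.0
```

Run:
```python
from h import *
s=state();print(s["ee_pos"],s["ee_rot"],s["force"])
F=[]
for i in range(4):
    f=grab_frame("scene");F.append(f["img"].astype(float))
    print(landmark_of("scene","lid")[:1],landmark_of("scene","hinge_axis")[:1])
im=np.mean(F,0).astype(np.uint8);R,t=cam(f)
K=np.array([[f["fx"],0,f["cx"]],[0,f["fy"],f["cy"]],[0,0,1]])
pr=lambda P:cv2.projectPoints(np.array(P,float).reshape(-1,3),np.array(f["rvec"],float),np.array(f["tvec"],float),K,None)[0][:,0]
print(pr([[583,-161,89.5],[583,-161,99.5],[583+4.8,-161-43.7,89.5],[593,-161,89.5],[583-1.1,-151,89.5]]).round(2))
a=im[235:310,350:425];cv2.imwrite('pics/s7.png',cv2.resize(a[:,:,::-1],None,fx=8,fy=8,interpolation=2))
W=cloud(f);x,y,z=np.moveaxis(W,-1,0)
k=(z>210)&(abs(y+161)<110)&(abs(x-583)<60)&(z<270)&(im.min(-1)>150);print("lid top z",np.percentile(z[k],[5,50,95]) if k.any() else 0)
```

```text
[ 584.04890588 -163.97455636  229.24504389] [ 1.79987445e+02 -8.17670382e-04  9.64082314e+01] [-0.43794337 -0.09530435 -1.78383411]
[{'point': [412.2, 400.6], 'p': 0.28}] [{'point': [388.0, 286.3], 'p': 0.91}]
[{'point': [387.5, 275.5], 'p': 0.92}] [{'point': [385.5, 284.0], 'p': 0.69}]
[{'point': [387.7, 274.2], 'p': 0.83}] [{'point': [386.8, 283.3], 'p': 0.72}]
[{'point': [386.9, 274.5], 'p': 0.63}] [{'point': [384.6, 282.5], 'p': 0.72}]
[[385.71 283.47]
 [386.07 279.87]
 [400.3  292.19]
 [389.   282.05]
 [382.46 281.52]]
lid top z [252.90301075 254.21290574 255.80818926]
```

View pics/s7.png

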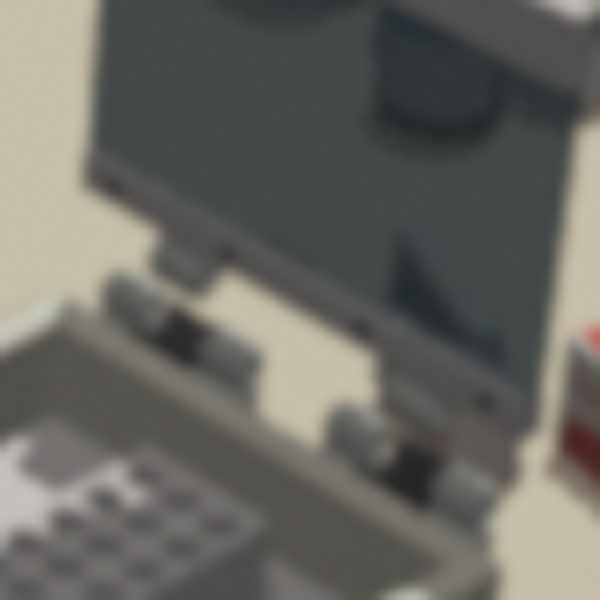

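Call:
move_arm([
  {"x":0,"y":0,"z":3,"rx":0,"ry":0,"rz":0},
  {"x":0,"y":0,"z":3,"rx":0,"ry":0,"rz":0},
  {"x":0,"y":0,"z":2,"rx":0,"ry":0,"rz":0},
  {"x":0,"y":0,"z":2,"rx":0,"ry":0,"rz":0},
  {"x":0,"y":0,"z":2,"rx":0,"ry":0,"rz":0},
  {"x":0,"y":0,"z":0,"rx":0,"ry":0,"rz":0},
])

```text
time_s: 19.25
ee_pos: [583.7, -163.8, 216.8]
ee_rot: [-180.0, -0.0, 96.4]
force: [0.7, -0.2, -1.3]
gripper_width: 9.5
gripper_force: 35.0
```

Call:
move_arm([
  {"x":0,"y":0,"z":2,"rx":0,"ry":0,"rz":0},
  {"x":0,"y":0,"z":1.5,"rx":0,"ry":0,"rz":0},
  {"x":0,"y":0,"z":1.5,"rx":0,"ry":0,"rz":0},
  {"x":0,"y":0,"z":0,"rx":0,"ry":0,"rz":0},
])

```text
time_s: 19.65
ee_pos: [583.8, -163.8, 211.9]
ee_rot: [-180.0, -0.0, 96.4]
force: [-0.0, -0.9, -1.3]
gripper_width: 10.0
gripper_force: 35.0
```

Call:
move_arm([
  {"x":0,"y":0,"z":1,"rx":0,"ry":0,"rz":0},
  {"x":0,"y":0,"z":1,"rx":0,"ry":0,"rz":0},
  {"x":0,"y":0,"z":0,"rx":0,"ry":0,"rz":0},
])

```text
time_s: 19.95
ee_pos: [583.7, -163.9, 210.2]
ee_rot: [-180.0, 0.0, 96.4]
force: [-0.7, 0.5, -1.8]
gripper_width: 9.7
gripper_force: 35.0
```

Call:
move_arm([
  {"x":0,"y":0,"z":0.7,"rx":0,"ry":0,"rz":0},
  {"x":0,"y":0,"z":0.7,"rx":0,"ry":0,"rz":0},
  {"x":0,"y":0,"z":0,"rx":0,"ry":0,"rz":0},
])

```text
time_s: 20.25
ee_pos: [583.6, -163.9, 209.3]
ee_rot: [-180.0, 0.0, 96.4]
force: [-2.4, 0.1, 3.6]
gripper_width: 9.8
gripper_force: 35.0
```

Call:
move_arm([
  {"x":0,"y":-0.5,"z":0,"rx":0,"ry":0,"rz":0},
  {"x":0,"y":-0.5,"z":0,"rx":0,"ry":0,"rz":0},
  {"x":0,"y":0,"z":0,"rx":0,"ry":0,"rz":0},
])

```text
time_s: 20.55
ee_pos: [583.2, -164.0, 209.3]
ee_rot: [179.9, 0.0, 96.4]
force: [-1.1, -0.6, 4.4]
gripper_width: 9.6
gripper_force: 35.0
```

Call:
move_arm([
  {"x":0,"y":0,"z":0.4,"rx":0,"ry":0,"rz":0},
  {"x":0,"y":0,"z":0.4,"rx":0,"ry":0,"rz":0},
  {"x":0,"y":0,"z":0,"rx":0,"ry":0,"rz":0},
])

```text
time_s: 20.85
ee_pos: [583.3, -164.0, 209.3]
ee_rot: [179.9, 0.0, 96.4]
force: [-2.0, 0.8, 8.4]
gripper_width: 9.6
gripper_force: 35.0
```

Call:
move_arm([
  {"x":0,"y":-0.4,"z":0,"rx":0,"ry":0,"rz":0},
  {"x":0,"y":-0.4,"z":0,"rx":0,"ry":0,"rz":0},
  {"x":0,"y":0,"z":0,"rx":0,"ry":0,"rz":0},
])

```text
time_s: 21.15
ee_pos: [583.0, -164.0, 209.2]
ee_rot: [179.8, 0.0, 96.4]
force: [-1.2, 0.5, 7.0]
gripper_width: 9.5
gripper_force: 35.0
```

Run:
```python
from h import *
s=state();print(s["ee_pos"],s["ee_rot"],s["force"],s["torque"])
F=[]
for i in range(4):
    f=grab_frame("scene");F.append(f["img"].astype(float))
    print(landmark_of("scene","lid")[:1],landmark_of("scene","hinge_axis")[:1])
im=np.mean(F,0).astype(np.uint8)
a=im[240:315,350:425];cv2.imwrite('pics/s8.png',cv2.resize(a[:,:,::-1],None,fx=8,fy=8,interpolation=2))
W=cloud(f);x,y,z=np.moveaxis(W,-1,0)
k=(z>200)&(abs(y+161)<110)&(abs(x-583)<60)&(z<250)&(im.min(-1)>150);print("lid top z",np.percentile(z[k],[5,50,95]))
for q in (y>-150,y<-170): print(np.median(z[k&q]))
```

```text
[ 582.97935513 -164.02385235  209.23330247] [1.79832204e+02 2.60090576e-02 9.63978124e+01] [-1.23876334  0.51677128  6.96117597] [-0.02536225  0.50713626 -0.26332134]
[{'point': [386.3, 281.6], 'p': 0.67}] []
[{'point': [387.2, 281.7], 'p': 0.93}] []
[{'point': [388.5, 285.0], 'p': 0.78}] [{'point': [385.5, 283.5], 'p': 0.58}]
[{'point': [388.1, 282.8], 'p': 0.61}] [{'point': [385.6, 281.5], 'p': 0.66}]
lid top z [232.46626008 234.24458526 235.48405743]
nan
234.24458525634063
  return _methods._mean(a, axis=axis, dtype=dtype,
  ret = ret.dtype.type(ret / rcount)
```

View pics/s8.png

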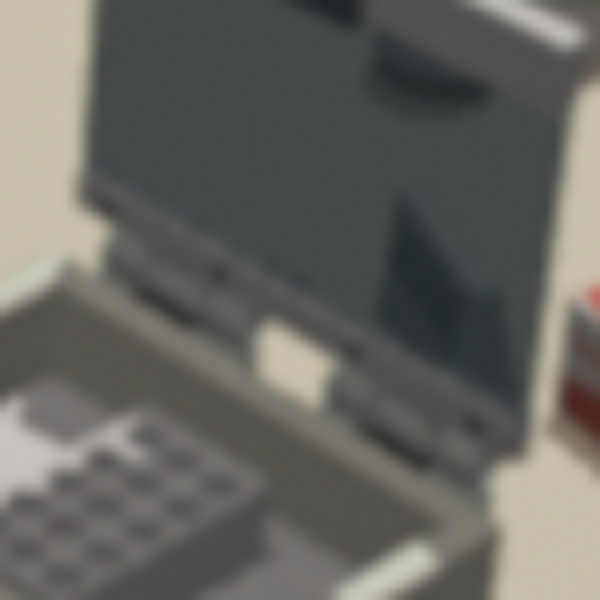

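Call:
move_arm([
  {"x":0,"y":-0.5,"z":0,"rx":0,"ry":0,"rz":0},
  {"x":0,"y":-0.3,"z":0.4,"rx":0,"ry":0,"rz":0},
  {"x":0,"y":0,"z":0,"rx":0,"ry":0,"rz":0},
  {"x":0,"y":0,"z":0,"rx":0,"ry":0,"rz":0},
])

```text
time_s: 22.15
ee_pos: [582.7, -164.1, 209.2]
ee_rot: [179.8, 0.0, 96.4]
force: [-0.1, 1.0, 7.4]
gripper_width: 9.6
gripper_force: 35.0
```

```bash
python3 -c "
from workcell import *
print(job_done(),state()['force'])"
```

```text
the job is handed in; nothing more can be done
the job is handed in; nothing more can be done
```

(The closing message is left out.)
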